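# Pack the ring-repair kit into its caddy

### The arm

A 7-joint arm with a two-finger parallel gripper is mounted at the origin on the work surface; the furniture and walls round the work are solid. World frame = base frame: x ahead of the robot, y to its left, z up, the work surface at z = 0. Lengths are in mm, angles in rad, forces in N, time in s.
With the tool pointing down it reaches from about 425 to 975 mm from the base axis. Payload 16.7 kg.
Tool frame: the origin (TCP) lies at the very end of the fingers, on their centre line; the grasp point (between the pads) lies 19 mm behind it (r.grip_depth is the distance from the TCP to the grasp point, in mm); z points along the fingers, y is the line along which they close (so a half turn about z gives the same grasp; the last joint's range is limited). The gripper opens to 85 mm and grips with 20 to 120 N. Pads are 22 mm wide; open, the fingers measure 114 mm over their backs; the gripper's body (76 mm by 85 mm) begins 54 mm behind the grasp point. The pads swing forward as they close: fully open they stand 13 mm farther back than shut.
Start: joints at [1.044, 0.426, 0.074, 1.606, -0.034, 1.111, -0.067], TCP at [248.331, -627.621, 231.302] pointing down, gripper open.
Joint ranges: [-2.85, 2.85], [-0.5, 2.14], [-1.23, 1.37], [0.21, 2.46], [-1.02, 4.16], [0.16, 2.05], [-2.73, 2.73]. Speed limits (rad/s): [1.89, 1.89, 2.39, 2.39, 3.01, 3.01, 3.01].

### API

Orientations are given as a rotation vector (axis times angle).
In Python, from plant import r, optics gives the robot as it stands. The module is installed in compiled form; this text tells all that it offers.
- The arm moves only by the shell command python3 -m creep 'ROWS' [FORCE]. ROWS is JSON, one flat list of numbers, 5 for each row, row after row: the shift along the tool's x, y, z in mm, then the turn about the tool's z in degrees, then the finger opening in mm, from 0 to 85.4. In form: [tx, ty, tz, yaw, claw, tx, ty, tz, yaw, claw, ...]. A call has exactly 10 rows; each row is the pose to reach, as a shift and turn from the pose commanded when the call began, along the tool's axes at that moment; what a row does not reach only later rows make up. A row lasts 1/10 s, in which the tool goes at most 50 mm and 8.59 degrees, less where a joint would pass 70% of its speed; a pose out of reach is approached as far as the arm can. A call with a gripper value outside its range is refused whole. The fingers move at their own pace and stop on an object; FORCE is the grip in N (left out, the last holds). Time passes only in rows, so rows that repeat a pose let the fingers close, or fill a call up. It gives the time, the measured TCP pose, the force, the opening and the grip force at its end, in the units of the state.
- r.get_obs(): the state, without advancing time (a new reading comes with each control period).
- optics.camera(name): name is "scene" or "top"; returns the picture (400x640x3 uint8, red, green, blue); there is no depth.
- optics.camera_info(name): a dict with "fov_y" (degrees; the focal length in pixels is half the picture's height over the tangent of half this angle, whatever the lens; pixels are square), "cx", "cy" (the principal point, pixels), "world_to_cam" (4x4, takes a point from world to camera coordinates). Camera axes: x right, y down, z forward; pixel columns grow to the right and rows downward; lengths in mm; the calibration is good to about 2 mm. A picture is of the moment at which its call begins. camera_info takes no time and is no camera call.
- r.close_job(): hands the job in; it is judged then, once.
Trained networks look in the newest picture that a camera, given by its name, has taken for a name from the list of things; names that differ only in an ending like _2 or _b are one class to them, and where a whole thing is asked for, a point or a joint stands for the part that bears it (a point fixed in the world has none). Each returns a list of dicts, best first, with "conf" (0 to 1); they miss things now and then, are a little off and sometimes report something else, mostly with a low value. They report only what shows in the picture. A call takes as long as a camera call. They do not tell look-alikes from the thing itself.
- optics.spot_in(thing, camera): "bbox" ([left, top, width, height] in pixels, round what is visible of it).
- optics.trace(thing, camera): "mask" (400x640 bool, what is visible of it) and "bbox" ([left, top, width, height] in pixels, round what is visible of it).
- optics.pinpoint(thing, camera): "xy" ([column, row] in pixels: a listed point, or the origin of a listed thing).
The state is a dict: "clock": time; "joints": joint angles; "joint_velocities": joint speeds; "tau": joint torques, N m; "tool_pos": TCP position; "eef_rot": TCP orientation; "ft_force": force on the tool from outside, world axes, zero at the start; "wrist_torque": the same for the moment, N m; "grip_width": opening from 0.0 (shut) to 1.0 (fully open); "grip_force": force on a finger pad.
Only numpy, scipy, OpenCV 4.12 (cv2) and the standard library are available. Lean on these libraries where they do the work, as an engineer would, in place of code of your own. Each camera call takes 0.05 s, during which the arm holds its last target. There are 200 camera calls.

### The job

Pack the ring-repair kit into the wooden caddy: put the black charcoal block, the small white cream pot, the little tan blade box and the black ring box each into the pocket that is shaped for it, lying flat on the pocket's floor and the pot standing upright, all with the same side up as now. The emery packet and the larger tub with the purple lid do not belong to the kit: leave them where they are.

Things in the scene. Friction and masses are not known exactly. Their poses are not given: they have to be found in the camera images.
- charcoal_mid (a point): centre of the charcoal block (half-way up): plain black oblong block, 45 (own x) x 70 (own y) x 26 mm high (z), 13 mm from this point to its underside. Loose; grasp it across the 45 mm. Belongs in the long pocket.
- cream_pot_mid (a point): centre of the cream pot (half-way up): small plain white round pot with a white screw lid, 48 mm across, 50 mm high, standing upright, 25 mm from this point to its underside. Loose. Belongs in the round pocket.
- match_box_mid (a point): centre of the little blade box (half-way up): pale tan box of saw blades, 36 (own x) x 52 (own y) x 18 mm high (z; the graspable sides reach up 15 mm), 9 mm from this point to its underside. Loose; grasp it across the 36 mm. Belongs in the small oblong pocket.
- ring_box_mid (a point): centre of the ring box (half-way up): black square box, 55 x 55 mm and 40 mm high, sides along own x and y, 20 mm from this point to its underside, lid fixed. Loose. Belongs in the square pocket.
- emery_pack_mid (a point): centre of the emery packet (half-way up): blue box with a pale label, 50 x 70 x 24 mm, larger than the blade box and much the shape of the charcoal. Loose; not part of the kit, must stay where it is.
- flux_tub_mid (a point): centre of the larger tub (half-way up): white round tub with a purple lid, 62 mm across, 72 mm high, standing upright farther back. Loose; not part of the kit, must stay where it is.
- block_long: pale wooden block, its centred long pocket (grey-lined, as all) 57 (own x) x 82 (own y) mm. Block 96 x 96 x 11 mm, origin at the centre of its underside, 9 mm above the bench; pocket floor 5 mm, block top 11 mm above the origin. It is one of four blocks, axes parallel, 98 mm apart 2 x 2 in a fixed low dark-wood caddy (208 x 208 mm, rim level with the blocks); which lies where changes.
- block_round: pale wooden block in the caddy with a centred round pocket, 60 mm in diameter. Block 96 x 96 x 11 mm, origin at the centre of its underside, 9 mm above the bench; pocket floor 5 mm, block top 11 mm above the origin.
- block_small: pale wooden block in the caddy with the small oblong pocket, centred, 48 (own x) x 64 (own y) mm. Block 96 x 96 x 11 mm, origin at the centre of its underside, 9 mm above the bench; pocket floor 5 mm, block top 11 mm above the origin.
- block_square: pale wooden block in the caddy with the square pocket, centred, 67 x 67 mm, sides along own x and y. Block 96 x 96 x 11 mm, origin at the centre of its underside, 9 mm above the bench; pocket floor 5 mm, block top 11 mm above the origin.
Things that resemble listed ones, but are neither listed nor needed, are in the scene too. What is shaped like the part that bears match_box_mid but turquoise is not meant.

How it is judged (in metres and radians):
At the end, for the whole second after the job is handed in: Charcoal in the long pocket, pot in the round, blade box in the small, ring box in the square: each within 12 mm of the pocket centre, on its floor (within 3 mm), same side up, level within 0.08 rad; emery packet and larger tub within 20 mm of where they stood (horizontal distance between charcoal_mid and block_long below 0.012 m and z of charcoal_mid in the frame of block_long below 0.021 m and angle between each of charcoal_mid, cream_pot_mid, match_box_mid, ring_box_mid's own z axis and vertical below 0.08 rad and horizontal distance between cream_pot_mid and block_round below 0.012 m and z of cream_pot_mid in the frame of block_round below 0.033 m and horizontal distance between match_box_mid and block_small below 0.012 m and z of match_box_mid in the frame of block_small below 0.017 m and horizontal distance between ring_box_mid and block_square below 0.012 m and z of ring_box_mid in the frame of block_square below 0.028 m and distance of each of emery_pack_mid, flux_tub_mid from where it was at the start of the episode below 0.02 m); the robot touches nothing.
It fails at once if the emery packet is moved by more than 20 mm (distance of emery_pack_mid from where it was at the start of the episode above 0.02 m).
It fails at once if the larger tub is moved by more than 20 mm (distance of flux_tub_mid from where it was at the start of the episode above 0.02 m).
It also fails if it takes over 106 s, if anything falls off the work surface, if the arm or the gripper's body presses on something with over 40 N, if the wrist force passes 120 N, or if a joint passes its speed limit or range.

## Working session

There is one attempt and no reset: what is moved stays moved. The work goes in short steps, Python scripts to look and compute and a shell command to move; the robot and the scene stay as the last step left them, time stands still between calls to the robot, and variables do not carry over. Pictures are saved under pics/ and viewed, at most 14 in all, crops included, and the job is handed in when it is done.

```bash
mkdir -p pics; python3 - <<'E'
from plant import r, optics
import cv2, numpy as np
o=r.get_obs(); print(o['clock'],o['tool_pos'],o['eef_rot'],o['grip_width'],r.grip_depth)
for n in("scene","top"):
    cv2.imwrite(f"pics/{n}0.png",optics.camera(n)[:,:,::-1])
    i=optics.camera_info(n);print(n,i['fov_y'],i['cx'],i['cy'],np.round(i['world_to_cam'],3).tolist())
E
```

```text
0.0 [ 248.21432382 -627.28419672  230.61758166] [-3.08479701e+00 -5.88154854e-01  4.79877227e-04] 0.9997080121497965 18.700000000000003
scene 43.832920375422134 321.1740555077773 204.99506070305438 [[-0.893, -0.449, -0.021, 502.686], [-0.178, 0.396, -0.901, 171.422], [0.413, -0.801, -0.433, 960.549], [0.0, 0.0, 0.0, 1.0]]
top 57.75651835413207 323.7112141240547 199.87327055763708 [[-0.025, -0.999, -0.033, 20.674], [-0.996, 0.028, -0.089, 561.03], [0.089, 0.031, -0.996, 955.457], [0.0, 0.0, 0.0, 1.0]]
```

View pics/top0.png

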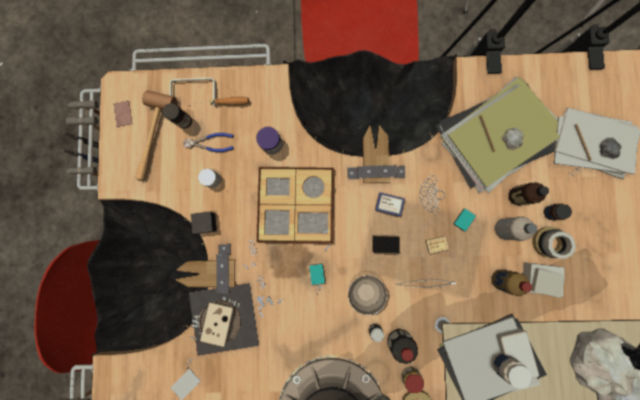

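View pics/scene0.png

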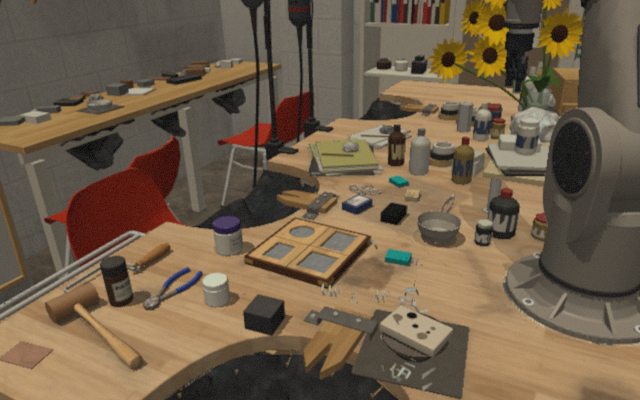

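```bash
cat > h.py <<'E'
from plant import r, optics
import cv2, numpy as np
from scipy.optimize import minimize
INFO={n:optics.camera_info(n) for n in("scene","top")}
def proj(P,n):
    i=INFO[n];P=np.atleast_2d(P);c=P@i['world_to_cam'][:3,:3].T+i['world_to_cam'][:3,3]
    f=200/np.tan(np.radians(i['fov_y']/2));return c[:,:2]/c[:,2:]*f+[i['cx'],i['cy']]
def back(uv,z,n):
    i=INFO[n];f=200/np.tan(np.radians(i['fov_y']/2));R=i['world_to_cam'][:3,:3];t=i['world_to_cam'][:3,3]
    d=R.T@np.array([(uv[0]-i['cx'])/f,(uv[1]-i['cy'])/f,1]);c=-R.T@t
    return c+d*(z-c[2])/d[2]
def pts(x,y,a,shape,z0,z1):
    if len(shape)==1:
        t=np.linspace(0,2*np.pi,40);q=np.c_[np.cos(t),np.sin(t)]*shape[0]/2
    else: q=np.array([[1,1],[1,-1],[-1,-1],[-1,1]])*np.array(shape)/2
    c,s=np.cos(a),np.sin(a);q=q@np.array([[c,s],[-s,c]])+[x,y]
    return np.vstack([np.c_[q,q[:,0]*0+z] for z in(z0,z1)])
def sil(p,shape,z0,z1,n,S=4):
    h=cv2.convexHull((proj(pts(*p,shape,z0,z1),n).astype(np.float32)))
    m=np.zeros((400*S,640*S),np.uint8);cv2.fillConvexPoly(m,np.round((h+.5)*S*16-8).astype(np.int32),1,shift=4)
    return cv2.resize(m.astype(np.float32),(640,400),interpolation=cv2.INTER_AREA)
def fit(masks,shape,z0,z1,p0):
    def cost(p):
        c=0
        for n,m in masks.items():
            s=sil(p,shape,z0,z1,n);c+=1-np.minimum(s,m).sum()/np.maximum(s,m).sum()
        return c/len(masks)
    best=None
    for a in ([0] if len(shape)==1 else np.radians([0,30,60,90,120,150])):
        q=minimize(cost,[*p0,a],method='Nelder-Mead',options=dict(initial_simplex=np.array([[*p0,a],[p0[0]+8,p0[1],a],[p0[0],p0[1]+8,a],[p0[0],p0[1],a+.3]]),maxiter=80))
        if best is None or q.fun<best.fun: best=q
    return best.x,best.fun
E
cat > m.py <<'E'
from h import *
im=optics.camera("top");optics.camera("scene")
cv2.imwrite("pics/crop.png",cv2.resize(im[120:300,180:500,::-1],None,fx=2.5,fy=2.5,interpolation=cv2.INTER_CUBIC))
T={'charcoal_mid':((45,70),0,26),'cream_pot_mid':((48,),0,50),'match_box_mid':((36,52),0,18),'ring_box_mid':((55,55),0,40),'emery_pack_mid':((50,70),0,24),'flux_tub_mid':((62,),0,72)}
for b in('long','round','small','square'):T['block_'+b]=((96,96),20,20)
for t,(s,z0,z1) in T.items():
    M={};zm=(z0+z1)/2;l=[]
    for n in("top","scene"):
        for k,d in enumerate(optics.trace(t,n)):
            p=back((d['bbox'][0]+d['bbox'][2]/2,d['bbox'][1]+d['bbox'][3]/2),zm,n)
            l.append((n,round(d['conf'],2),np.round(d['bbox']).tolist(),np.round(p[:2]).tolist()))
            if k==0:M[n]=d['mask'].astype(np.float32);P=p
    print(t,*l,sep='\n  ')
    for n in M:
        x,c=fit({n:M[n]},s,z0,z1,back((np.array(np.nonzero(M[n])[::-1]).mean(1)),zm,n)[:2]);print('   FIT',n,x.round(3),round(c,3))
    q=[(n,d['conf'].__round__(2),back(d['xy'],zm if t[0:5]!='block' else 9,n)[:2].round(1).tolist()) for n in("top","scene") for d in optics.pinpoint(t,n)];print('   PIN',q)
E
python3 m.py
```

```text
charcoal_mid
  ('top', 0.72, [371.0, 235.0, 27.0, 17.0], [441.0, -156.0])
  ('scene', 0.85, [380.0, 203.0, 28.0, 20.0], [434.0, -158.0])
   FIT top [ 4.40139e+02 -1.55484e+02 -7.90000e-02] 0.063
   FIT scene [ 435.939 -158.971    3.146] 0.058
   PIN [('top', 0.57, [433.0, -163.6]), ('scene', 0.7, [431.9, -150.3])]
cream_pot_mid
  ('top', 0.71, [197.0, 168.0, 24.0, 20.0], [629.0, 320.0])
  ('scene', 0.96, [204.0, 273.0, 28.0, 33.0], [625.0, 315.0])
   FIT top [6.31696e+02 3.18677e+02 1.58000e-01] 0.068
   FIT scene [6.30644e+02 3.14200e+02 4.50000e-02] 0.087
   PIN [('scene', 0.78, [629.5, 318.2])]
match_box_mid
  ('top', 0.76, [426.0, 236.0, 22.0, 18.0], [431.0, -295.0])
  ('top', 0.68, [455.0, 205.0, 22.0, 29.0], [498.0, -377.0])
  ('top', 0.51, [306.0, 264.0, 21.0, 21.0], [361.0, 32.0])
  ('scene', 0.63, [384.0, 250.0, 27.0, 15.0], [359.0, 38.0])
  ('scene', 0.43, [409.0, 188.0, 13.0, 12.0], [422.0, -298.0])
  ('scene', 0.43, [388.0, 176.0, 17.0, 8.0], [502.0, -368.0])
   FIT top [ 4.34199e+02 -2.94988e+02  2.73000e-01] 0.139
   FIT scene [361.556  28.822   1.792] 0.198
   PIN [('t
[... 1716 characters left out ...]
, ('scene', 0.93, [594.5, 32.0]), ('scene', 0.34, [430.8, -161.4])]
block_small
  ('top', 0.8, [261.0, 169.0, 37.0, 35.0], [603.0, 125.0])
  ('scene', 0.96, [254.0, 236.0, 52.0, 33.0], [593.0, 141.0])
   FIT top [ 6.03861e+02  1.31957e+02 -3.50000e-02] 0.051
   FIT scene [601.296 132.069   1.544] 0.053
   PIN [('top', 0.9, [603.4, 134.5]), ('scene', 0.81, [592.0, 138.7])]
block_square
  ('top', 0.96, [258.0, 204.0, 37.0, 37.0], [505.0, 134.0])
  ('scene', 0.64, [285.0, 244.0, 61.0, 35.0], [504.0, 142.0])
   FIT top [505.892 135.822   1.53 ] 0.046
   FIT scene [501.653 136.193   1.528] 0.052
   PIN [('top', 0.75, [503.1, 141.1]), ('top', 0.54, [603.0, 132.5]), ('scene', 0.92, [503.1, 137.6])]
```

View pics/crop.png

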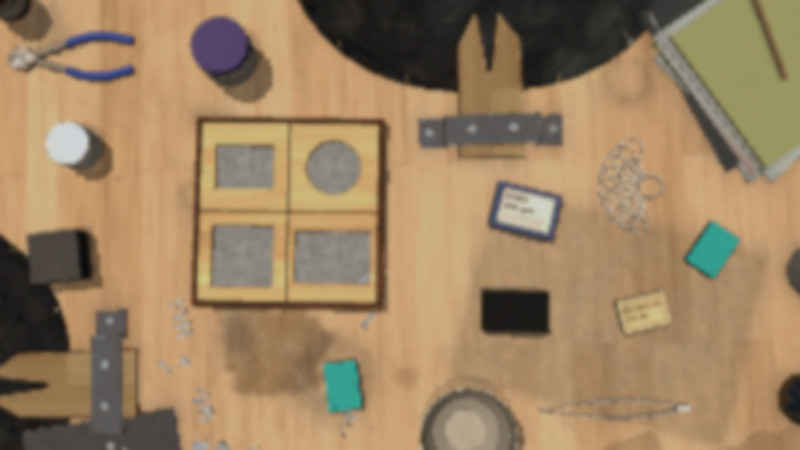

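The candidates for the blade box are tan at about (437,245), turquoise at (465,219) and turquoise at (317,274), so tan (437,245) is the one meant. In the top view the charcoal is the plain black oblong at (386,244), and the blue packet at (390,204) with the pale label is the emery. The white pot is at (208,177), the ring box at (203,222) and the purple-lidded tub at (268,139). The pockets are small at top left, round at top right, square at bottom left and long at bottom right.

Next I'll fit both cameras jointly and check the fits in enlarged overlays.

```bash
cat > m2.py <<'E'
from h import *
I={n:optics.camera(n)[:,:,::-1].copy() for n in("top","scene")}
T={'charcoal_mid':((45,70),0,26,(438,-157)),'cream_pot_mid':((48,),0,50,(631,316)),'match_box_mid':((36,52),0,18,(430,-296)),'ring_box_mid':((55,55),0,40,(510,335)),'emery_pack_mid':((50,70),0,24,(543,-168)),'flux_tub_mid':((62,),0,72,(727,146))}
Z=3
big={n:cv2.resize(I[n],None,fx=Z,fy=Z,interpolation=cv2.INTER_CUBIC) for n in I}
def draw(p,s,z0,z1):
    for n in big:
        h=cv2.convexHull(proj(pts(*p,s,z0,z1),n).astype(np.float32));cv2.polylines(big[n],[np.round((h+.5)*Z).astype(int)],True,(0,0,255),1)
for t,(s,z0,z1,p0) in T.items():
    M={}
    for n in I:
        for d in optics.trace(t,n):
            p=back((d['bbox'][0]+d['bbox'][2]/2,d['bbox'][1]+d['bbox'][3]/2),(z0+z1)/2,n)[:2]
            if np.hypot(*(p-p0))<30: M[n]=d['mask'].astype(np.float32);break
    x,c=fit(M,s,z0,z1,p0);print(t,list(M),x.round(3),round(c,3));draw(x,s,z0,z1)
c=np.array([551,85.]);a=-.04
R=np.array([[np.cos(a),-np.sin(a)],[np.sin(a),np.cos(a)]])
draw([*c,a],(208,208),20,20)
for (dx,dy),s in zip([(-49,-49),(49,-49),(49,49),(-49,49)],[(57,82),(60,),(48,64),(67,67)]):
    q=c+R@[dx,dy];print(s,q.round(1));draw([*q,a],s,20,20)
cv2.imwrite("pics/ov1.png",np.vstack([big['top'][150*Z:270*Z,185*Z:345*Z],]))
v=np.hstack([big['top'][185*Z:265*Z,355*Z:475*Z],big['scene'][175*Z:255*Z,300*Z:430*Z]]);cv2.imwrite("pics/ov2.png",v)
cv2.imwrite("pics/ov3.png",big['scene'][205*Z:345*Z,190*Z:385*Z])
E
python3 m2.py
```

```text
charcoal_mid ['top', 'scene'] [ 438.413 -155.801    3.053] 0.107
cream_pot_mid ['top', 'scene'] [6.30203e+02 3.17051e+02 1.39000e-01] 0.097
match_box_mid ['top', 'scene'] [ 4.34379e+02 -2.95003e+02  1.92000e-01] 0.199
ring_box_mid ['top', 'scene'] [5.08419e+02 3.35962e+02 1.06000e-01] 0.072
emery_pack_mid ['top', 'scene'] [ 546.042 -173.067    2.916] 0.149
flux_tub_mid ['scene'] [7.27099e+02 1.43727e+02 2.80000e-02] 0.064
(57, 82) [500.1  38. ]
(60,) [598.   34.1]
(48, 64) [601.9 132. ]
(67, 67) [504.  135.9]
```

View pics/ov1.png

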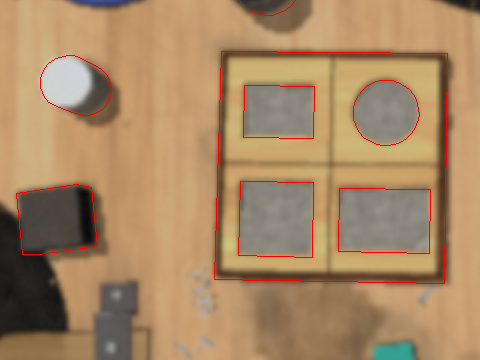

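View pics/ov2.png

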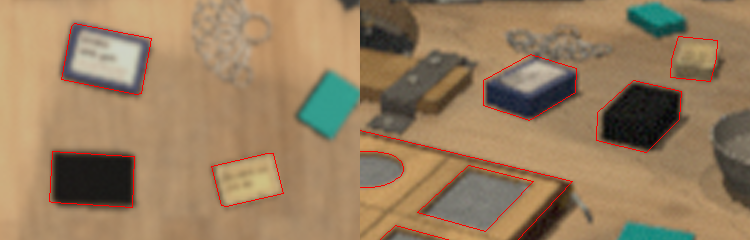

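View pics/ov3.png

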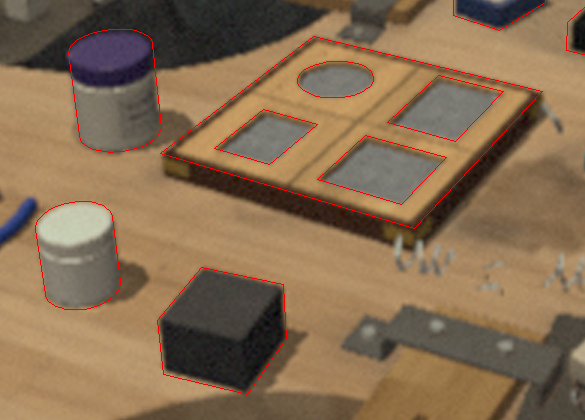

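The overlays line up with the objects and pockets in both views, and the tan blade box at top-view (437,245) is confirmed. Next is the move helper.

```bash
cat > g.py <<'E'
import sys,numpy as np
from plant import r
from scipy.spatial.transform import Rotation as Ro
o=r.get_obs();R=Ro.from_rotvec(o['eef_rot']).as_matrix();p=o['tool_pos']
print('t',round(o['clock'],2),'tcp',p.round(1),'yang',round(np.degrees(np.arctan2(R[1,1],R[0,1])),1),'tilt',R[2].round(3),'F',o['ft_force'].round(1),'w',round(o['grip_width'],3),round(o['grip_force'],1),'j7',round(o['joints'][6],2))
cur=np.degrees(np.arctan2(R[1,1],R[0,1]))
for a in sys.argv[1:]:
    v=[float(s) for s in a.split(',')]
    yaw=(-(v[3]-cur)+90)%180-90 if len(v)>3 else 0
    print(a,'->',(R.T@(np.array(v[:3])-p)).round(1),'yaw',round(yaw,1))
E
python3 g.py 438,-156,150,-2.5 438,-156,15,-2.5
```

```text
t 2.9 tcp [ 248.3 -627.6  231.3] yang -68.4 tilt [ 0. -0. -1.] F [-0.2 -0.   0.8] w 1.005 0.0 j7 -0.07
438,-156,150,-2.5 -> [ 349.9 -368.7   81.3] yaw -65.9
438,-156,15,-2.5 -> [ 349.9 -368.7  216.3] yaw -65.9
```

```bash
python3 -m creep '[60,-60,0,-8,65, 120,-120,10,-16,65, 180,-180,20,-25,65, 240,-250,40,-35,65, 300,-310,60,-45,65, 350,-369,81,-55,65, 350,-369,81,-66,65, 350,-369,81,-66,65, 350,-369,81,-66,65, 350,-369,81,-66,65]' 40; python3 g.py 438,-156,150,-2.5 438,-156,30,-2.5
```

```text
clock: 3.9
tool_pos: [432.7, -168.9, 153.7]
eef_rot: [2.267, 2.173, 0.001]
ft_force: [0.7, -0.3, 0.7]
grip_width: 0.761
grip_force: 0.0
t 3.9 tcp [ 432.7 -168.9  153.7] yang -2.4 tilt [-0.     0.001 -1.   ] F [ 0.7 -0.3  0.7] w 0.761 0.0 j7 0.09
438,-156,150,-2.5 -> [13.1  4.7  3.7] yaw 0.1
438,-156,30,-2.5 -> [ 13.2   4.6 123.7] yaw 0.1
```

```bash
python3 -m creep '[0,0,20,0,65, 0,0,40,0,65, 0,0,60,0,65, 0,0,80,0,65, 0,0,100,0,65, 0,0,100,0,65, 0,0,100,0,65, 0,0,100,0,65, 0,0,100,0,65, 0,0,100,0,65]' 40; python3 g.py 438,-156,25,-2.5 438,-156,10,-2.5; python3 - <<'E'
from h import *
Z=5;o=[]
for n,(a,b,c,d) in {'top':(200,290,345,425),'scene':(150,240,350,430)}.items():
    o.append(cv2.resize(optics.camera(n)[a:b,c:d,::-1],None,fx=Z,fy=Z,interpolation=cv2.INTER_CUBIC))
p=proj([r.get_obs()['tool_pos']],'scene')[0];cv2.circle(o[1],(int((p[0]+.5-350)*Z),int((p[1]+.5-150)*Z)),3,(0,0,255),-1)
p=proj([r.get_obs()['tool_pos']],'top')[0];cv2.circle(o[0],(int((p[0]+.5-345)*Z),int((p[1]+.5-200)*Z)),3,(0,0,255),-1)
cv2.imwrite("pics/g1.png",np.hstack(o))
E
```

```text
clock: 4.9
tool_pos: [432.7, -170.8, 54.4]
eef_rot: [2.267, 2.173, 0.001]
ft_force: [0.4, 0.2, 0.8]
grip_width: 0.762
grip_force: 0.0
t 4.9 tcp [ 432.7 -170.8   54.4] yang -2.4 tilt [-0.     0.001 -1.   ] F [0.4 0.2 0.8] w 0.762 0.0 j7 -0.01
438,-156,25,-2.5 -> [15.   4.7 29.4] yaw 0.1
438,-156,10,-2.5 -> [15.   4.6 44.4] yaw 0.1
```

View pics/g1.png

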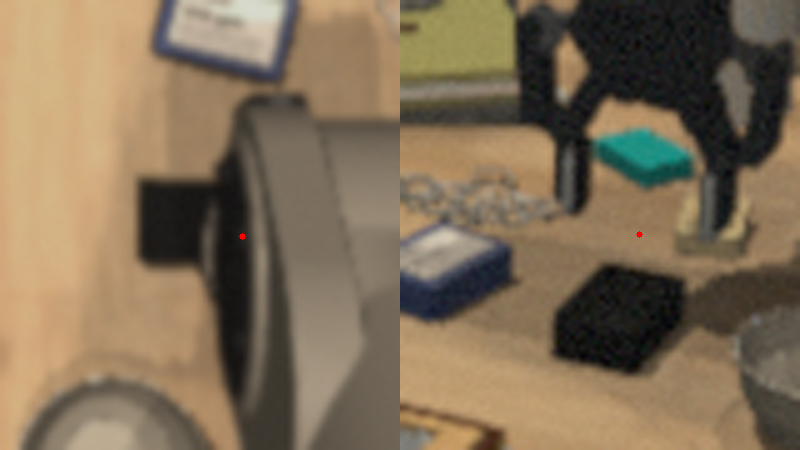

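Through the scene view, the fingertips at 65 mm opening sit about 5 mm above the TCP dot at crop (638,234). So the TCP refers to shut fingers, and the block is clear between and below them. I'll move over the charcoal centre and descend.

```bash
python3 -m creep '[15,5,0,0,65, 15,5,0,0,65, 15,5,10,0,65, 15,5,20,0,65, 15,5,30,0,65, 15,5,40,0,65, 15,5,47,0,65, 15,5,47,0,65, 15,5,47,0,65, 15,5,47,0,65]' 40; python3 g.py 438,-156,7; python3 -m creep '[0,0,0,0,40, 0,0,0,0,40, 0,0,0,0,40, 0,0,0,0,40, 0,0,0,0,40, 0,0,0,0,40, 0,0,0,0,40, 0,0,0,0,40, 0,0,0,0,40, 0,0,0,0,40]' 40; python3 g.py 500,38,110,-2 
```

```text
clock: 6.0
tool_pos: [438.2, -155.8, 7.0]
eef_rot: [2.267, 2.174, 0.0]
ft_force: [-0.0, 0.3, 0.1]
grip_width: 0.763
grip_force: 0.0
t 6.0 tcp [ 438.2 -155.8    7. ] yang -2.4 tilt [-0.  0. -1.] F [-0.   0.3  0.1] w 0.763 0.0 j7 -0.1
438,-156,7 -> [-0.2 -0.2 -0. ] yaw 0
clock: 7.0
tool_pos: [438.2, -155.9, 7.2]
eef_rot: [2.267, 2.173, 0.0]
ft_force: [-1.5, 0.8, 7.8]
grip_width: 0.518
grip_force: 40.2
t 7.0 tcp [ 438.2 -155.9    7.2] yang -2.4 tilt [-0.     0.001 -1.   ] F [-1.5  0.8  7.8] w 0.518 40.2 j7 -0.1
500,38,110,-2 -> [ 196.3   53.6 -102.8] yaw -0.4
```

```bash
python3 -m creep '[0,0,-20,0,40, 0,0,-45,0,40, 0,0,-60,0,40, 30,8,-60,0,40, 65,18,-60,0,40, 100,27,-60,0,40, 135,37,-60,0,40, 170,46,-60,0,40, 196,54,-60,0,40, 196,54,-60,0,40]' 40; python3 g.py 500,38,21,-2 
```

```text
clock: 8.0
tool_pos: [501.3, 41.8, 67.2]
eef_rot: [-2.263, -2.179, -0.004]
ft_force: [-0.1, 0.1, -0.0]
grip_width: 0.516
grip_force: 41.7
t 8.0 tcp [501.3  41.8  67.2] yang -2.1 tilt [ 0.002  0.002 -1.   ] F [-0.1  0.1 -0. ] w 0.516 41.7 j7 -0.47
500,38,21,-2 -> [-3.9 -1.2 46.2] yaw -0.1
```

```bash
python3 -m creep '[0,0,0,0,40, 0,0,0,0,40, 0,0,10,0,40, 0,0,20,0,40, 0,0,28,0,40, 0,0,28,0,40, 0,0,28,0,40, 0,0,28,0,40, 0,0,28,0,40, 0,0,28,0,40]' 40; python3 g.py 500,38,21,-2;  python3 - <<'E'
from h import *
Z=5;o=[]
for n,(a,b,c,d) in {'top':(180,270,270,350),'scene':(190,280,290,370)}.items():
    o.append(cv2.resize(optics.camera(n)[a:b,c:d,::-1],None,fx=Z,fy=Z,interpolation=cv2.INTER_CUBIC))
    h=cv2.convexHull(proj(pts(500,38,-.04,(57,82),20,20),n).astype(np.float32));cv2.polylines(o[-1],[np.round((h+.5-[c,a])*Z).astype(int)],True,(0,0,255),1)
cv2.imwrite("pics/g2.png",np.hstack(o))
E
```

```text
clock: 9.0
tool_pos: [500.3, 37.8, 39.0]
eef_rot: [2.268, 2.174, 0.001]
ft_force: [-0.6, -0.6, -0.9]
grip_width: 0.513
grip_force: 41.7
t 9.0 tcp [500.3  37.8  39. ] yang -2.4 tilt [ 0.  0. -1.] F [-0.6 -0.6 -0.9] w 0.513 41.7 j7 -0.5
500,38,21,-2 -> [ 0.2 -0.3 18. ] yaw -0.4
```

View pics/g2.png

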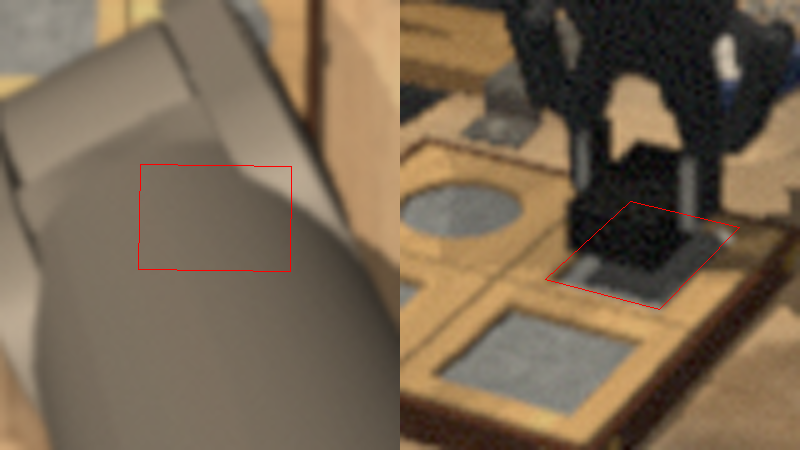

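The charcoal hovers squarely over the outlined long pocket, so I'll lower it and read the contact force.

```bash
python3 -m creep '[0,0,4,0,40, 0,0,8,0,40, 0,0,11,0,40, 0,0,13,0,40, 0,0,15,0,40, 0,0,16,0,40, 0,0,17,0,40, 0,0,17,0,40, 0,0,17,0,40, 0,0,17,0,40]' 40; python3 g.py 500,38,21,-2
```

```text
clock: 10.1
tool_pos: [500.2, 37.8, 21.8]
eef_rot: [2.268, 2.174, 0.0]
ft_force: [0.9, -0.3, -0.7]
grip_width: 0.515
grip_force: 41.7
t 10.1 tcp [500.2  37.8  21.8] yang -2.4 tilt [ 0.  0. -1.] F [ 0.9 -0.3 -0.7] w 0.515 41.7 j7 -0.52
500,38,21,-2 -> [ 0.2 -0.2  0.8] yaw -0.4
```

```bash
python3 -m creep '[0,0,0,0,58, 0,0,0,0,58, 0,0,0,0,58, 0,0,0,0,58, 0,0,-10,0,58, 0,0,-25,0,58, 0,0,-45,0,58, 0,0,-65,0,58, 0,0,-80,0,58, 0,0,-80,0,58]' 40; python3 g.py 433.5,-295,100,12
```

```text
clock: 11.1
tool_pos: [501.4, 37.9, 104.2]
eef_rot: [2.266, 2.172, 0.004]
ft_force: [-0.0, -0.1, -1.4]
grip_width: 0.678
grip_force: 0.0
t 11.1 tcp [501.4  37.9 104.2] yang -2.4 tilt [ 0.     0.004 -1.   ] F [-0.  -0.1 -1.4] w 0.678 0.0 j7 -0.44
433.5,-295,100,12 -> [-335.4  -53.7    3.9] yaw -14.4
```

```bash
python3 -m creep '[-40,-6,0,-2,55, -80,-13,0,-4,55, -120,-19,0,-6,55, -160,-26,0,-8,55, -200,-32,0,-10,55, -240,-38,0,-12,55, -280,-45,0,-14,55, -315,-50,0,-14,55, -335,-53,0,-14,55, -335,-53,0,-14,55]' 40; python3 -m creep '[0,0,0,0,55, 0,0,10,0,55, 0,0,25,0,55, 0,0,40,0,55, 0,0,50,0,55, 0,0,50,0,55, 0,0,50,0,55, 0,0,50,0,55, 0,0,50,0,55, 0,0,50,0,55]' 40; python3 g.py 433.5,-295,6.5,12;  python3 - <<'E'
from h import *
Z=8;a,b,c,d=150,215,380,440
o=cv2.resize(optics.camera('scene')[a:b,c:d,::-1],None,fx=Z,fy=Z,interpolation=cv2.INTER_CUBIC)
cv2.imwrite("pics/g3.png",o)
E
```

```text
clock: 12.1
tool_pos: [431.7, -297.6, 101.3]
eef_rot: [-1.991, -2.43, 0.001]
ft_force: [0.5, 0.6, 0.3]
grip_width: 0.643
grip_force: 0.0
clock: 13.1
tool_pos: [433.3, -294.9, 52.1]
eef_rot: [1.986, 2.434, 0.0]
ft_force: [-0.7, -0.3, -0.4]
grip_width: 0.645
grip_force: 0.0
t 13.1 tcp [ 433.3 -294.9   52.1] yang 11.6 tilt [-0.001  0.001 -1.   ] F [-0.7 -0.3 -0.4] w 0.645 0.0 j7 0.47
433.5,-295,6.5,12 -> [-0.1  0.2 45.6] yaw -0.4
```

View pics/g3.png

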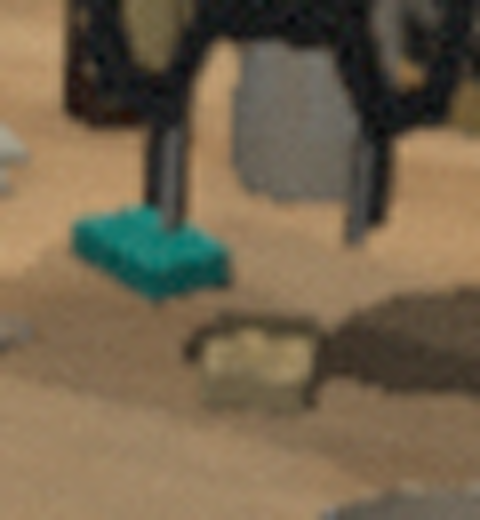

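The tan box at crop (260,365) lies below and midway between the fingertips, with the turquoise one well behind. I'll descend and grip it.

```bash
python3 -m creep '[0,0,12,0,55, 0,0,24,0,55, 0,0,34,0,55, 0,0,41,0,55, 0,0,46,0,55, 0,0,46,0,55, 0,0,46,0,55, 0,0,46,0,33, 0,0,46,0,33, 0,0,46,0,33]' 30; python3 -m creep '[0,0,0,0,33, 0,0,0,0,33, 0,0,0,0,33, 0,0,0,0,33, 0,0,-5,0,33, 0,0,-15,0,33, 0,0,-30,0,33, 0,0,-50,0,33, 0,0,-70,0,33, 0,0,-70,0,33]' 30; python3 g.py 602,132,76,-2.4
```

```text
clock: 14.15
tool_pos: [433.3, -294.9, 6.2]
eef_rot: [1.986, 2.434, 0.0]
ft_force: [-0.9, 1.1, 7.0]
grip_width: 0.409
grip_force: 30.0
clock: 15.15
tool_pos: [434.5, -295.5, 78.8]
eef_rot: [1.983, 2.431, 0.001]
ft_force: [0.7, -0.1, -1.6]
grip_width: 0.41
grip_force: 30.3
t 15.15 tcp [ 434.5 -295.5   78.8] yang 11.6 tilt [-0.003  0.003 -1.   ] F [ 0.7 -0.1 -1.6] w 0.41 30.3 j7 0.49
602,132,76,-2.4 -> [385.2 249.9   2.4] yaw 14.0
```

```bash
python3 -m creep '[20,13,0,0,33, 60,39,0,2,33, 105,69,0,4,33, 150,98,0,6,33, 195,127,0,8,33, 240,157,0,10,33, 285,186,0,12,33, 325,212,0,14,33, 360,235,0,14,33, 385,251,0,14,33]' 30; python3 -m creep '[0,0,0,0,33, 0,0,0,0,33, 0,0,10,0,33, 0,0,20,0,33, 0,0,30,0,33, 0,0,35,0,33, 0,0,35,0,33, 0,0,35,0,33, 0,0,35,0,33, 0,0,35,0,33]' 30; python3 g.py 602,132,21,-2.4; python3 - <<'E'
from h import *
Z=6;a,b,c,d=190,290,230,350
o=optics.camera('scene')[a:b,c:d,::-1]
o=cv2.resize(o,None,fx=Z,fy=Z,interpolation=cv2.INTER_CUBIC)
h=cv2.convexHull(proj(pts(602,132,-.04,(48,64),20,20),'scene').astype(np.float32));cv2.polylines(o,[np.round((h+.5-[c,a])*Z).astype(int)],True,(0,0,255),1)
cv2.imwrite("pics/g4.png",o)
E
```

```text
clock: 16.15
tool_pos: [602.1, 136.4, 75.9]
eef_rot: [-2.266, -2.176, -0.001]
ft_force: [0.2, -0.6, -0.6]
grip_width: 0.411
grip_force: 30.3
clock: 17.15
tool_pos: [601.9, 132.9, 41.1]
eef_rot: [2.268, 2.174, 0.001]
ft_force: [0.3, 0.6, -0.2]
grip_width: 0.41
grip_force: 30.3
t 17.15 tcp [601.9 132.9  41.1] yang -2.4 tilt [ 0.     0.001 -1.   ] F [ 0.3  0.6 -0.2] w 0.41 30.3 j7 -0.59
602,132,21,-2.4 -> [-0.9  0.2 20.1] yaw -0.0
```

View pics/g4.png

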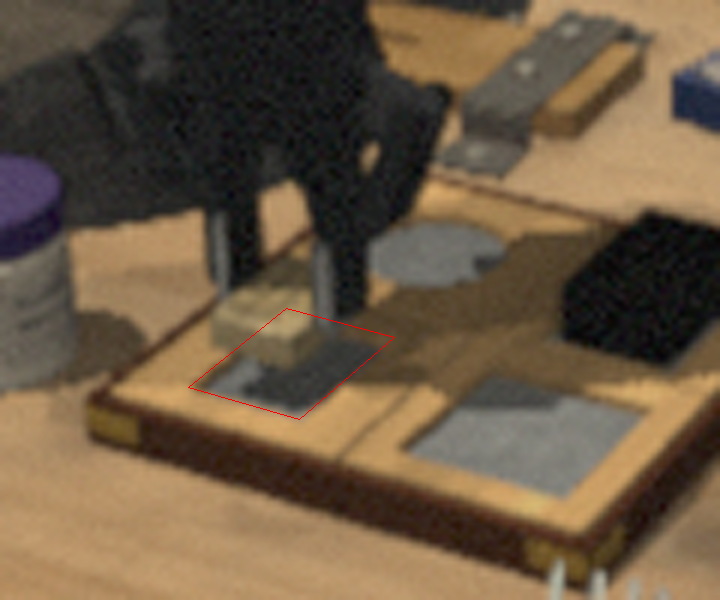

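```bash
python3 - <<'E'
from h import *
optics.camera('scene')
for d in optics.trace('match_box_mid','scene')[:4]:
    print(d['conf'],d['bbox'],back((d['bbox'][0]+d['bbox'][2]/2,d['bbox'][1]+d['bbox'][3]/2),44,'scene').round())
h=proj(pts(602,132,-.04,(36,52),35,53),'scene');print(h.min(0),np.ptp(h,axis=0))
E
```

```text
0.65 [383.2, 247.7, 28.5, 19.1] [343.  90.  44.]
0.61 [268.3, 232.2, 14.5, 16.5] [606. 134.  44.]
0.49 [387.7, 177.6, 16.6, 8.8] [ 473. -280.   44.]
[263.59413651 229.79165235] [27.47107152 21.48240294]
```

```bash
python3 -m creep '[0,0,5,0,33, 0,0,9,0,33, 0,0,12,0,33, -1,0,14,0,33, -1,0,16,0,33, -1,0,18,0,33, -1,0,19,0,33, -1,0,20,0,33, -1,0,20,0,33, -1,0,20,0,33]' 30; python3 g.py 602,132,20.2,-2.4
```

```text
clock: 18.3
tool_pos: [601.6, 131.9, 20.8]
eef_rot: [-2.268, -2.174, -0.0]
ft_force: [-0.5, 0.8, 0.0]
grip_width: 0.412
grip_force: 30.3
t 18.3 tcp [601.6 131.9  20.8] yang -2.4 tilt [ 0.  0. -1.] F [-0.5  0.8  0. ] w 0.412 30.3 j7 -0.6
602,132,20.2,-2.4 -> [0.1 0.4 0.6] yaw -0.0
```

```bash
python3 -m creep '[0,0,0,0,49, 0,0,0,0,49, 0,0,0,0,49, 0,0,0,0,49, 0,0,-10,0,49, 0,0,-25,0,49, 0,0,-45,0,49, 0,0,-65,0,49, 0,0,-80,0,49, 0,0,-80,0,49]' 40; python3 g.py 509,335.5,100,5
```

```text
clock: 19.3
tool_pos: [603.0, 132.2, 103.8]
eef_rot: [2.266, 2.173, 0.006]
ft_force: [1.1, 0.3, -0.4]
grip_width: 0.572
grip_force: 0.0
t 19.3 tcp [603.  132.2 103.8] yang -2.4 tilt [ 0.001  0.004 -1.   ] F [ 1.1  0.3 -0.4] w 0.572 0.0 j7 -0.55
509,335.5,100,5 -> [ 199.1 -102.5    3.6] yaw -7.4
```

```bash
python3 -m creep '[30,-15,0,-1,76, 65,-33,0,-2,76, 100,-50,0,-4,76, 135,-68,0,-5,76, 170,-86,0,-7,76, 200,-101,0,-7.5,76, 200,-101,0,-7.5,76, 200,-101,10,-7.5,76, 200,-101,25,-7.5,76, 200,-101,35,-7.5,76]' 40; python3 - <<'E'
from h import *
optics.camera('scene')
for a,b,c,d,n,Z in[(195,295,230,350,'scene',4),(235,335,210,310,'scene',4)]:
    cv2.imwrite(f"pics/q{a}.png",cv2.resize(optics.camera(n)[a:b,c:d,::-1],None,fx=Z,fy=Z,interpolation=cv2.INTER_CUBIC))
cv2.imwrite("pics/g5.png",np.hstack([cv2.imread("pics/q195.png"),cv2.imread("pics/q235.png")])[:, :800])
E
python3 g.py 509,335.5,16,5
```

```text
clock: 20.3
tool_pos: [509.2, 334.0, 63.6]
eef_rot: [2.123, 2.316, -0.003]
ft_force: [-0.3, -0.6, 0.2]
grip_width: 0.89
grip_force: 0.0
t 20.45 tcp [508.9 334.8  64.4] yang 5.0 tilt [-0.001 -0.002 -1.   ] F [-0.6  0.3  0.3] w 0.89 0.0 j7 -0.85
509,335.5,16,5 -> [ 0.8  0.2 48.4] yaw 0.0
```

View pics/g5.png

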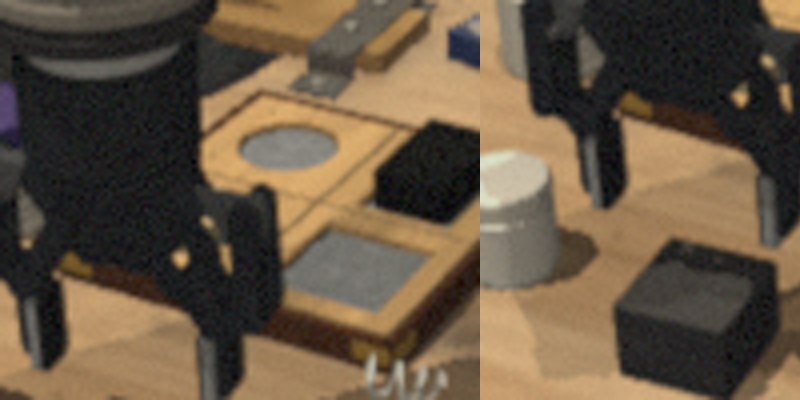

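The ring box (crop (695,315)) is centred under the fingers and the charcoal sits in its pocket, so I'll descend and grip.

```bash
python3 -m creep '[0,0,12,0,76, 0,0,26,0,76, 0,0,38,0,76, 0,0,45,0,76, 0,0,49,0,76, 0,0,49,0,76, 0,0,49,0,50, 0,0,49,0,50, 0,0,49,0,50, 0,0,49,0,50]' 40; python3 g.py 509,335.5,16; python3 -m creep '[0,0,0,0,50, 0,0,0,0,50, 0,0,0,0,50, 0,0,0,0,50, 0,0,-5,0,50, 0,0,-15,0,50, 0,0,-30,0,50, 0,0,-50,0,50, 0,0,-70,0,50, 0,0,-70,0,50]' 40; python3 g.py 504,136,86,-2.4
```

```text
clock: 21.45
tool_pos: [509.5, 336.2, 17.3]
eef_rot: [2.121, 2.318, 0.002]
ft_force: [-0.8, -0.5, 6.5]
grip_width: 0.639
grip_force: 42.9
t 21.45 tcp [509.5 336.2  17.3] yang 5.1 tilt [ 0.001  0.001 -1.   ] F [-0.8 -0.5  6.5] w 0.639 42.9 j7 -0.88
509,335.5,16 -> [-0.6 -0.5  1.3] yaw 0
clock: 22.45
tool_pos: [510.5, 337.0, 90.5]
eef_rot: [2.12, 2.317, 0.007]
ft_force: [-0.1, 0.1, 0.1]
grip_width: 0.629
grip_force: 42.3
t 22.45 tcp [510.5 337.   90.5] yang 5.1 tilt [ 0.002  0.004 -1.   ] F [-0.1  0.1  0.1] w 0.629 42.3 j7 -0.84
504,136,86,-2.4 -> [-199.6  -24.3    3.9] yaw 7.5
```

```bash
python3 -m creep '[-20,-2,0,0,50, -55,-6,0,1,50, -90,-11,0,3,50, -125,-15,0,5,50, -160,-19,0,7,50, -185,-22,0,7.5,50, -199,-23,0,7.5,50, -199,-23,0,7.5,50, -199,-23,0,7.5,50, -199,-23,10,7.5,50]' 40; python3 -m creep '[0,0,8,0,50, 0,0,16,0,50, 0,0,22,0,50, 0,0,27,0,50, 0,0,27,0,50, 0,0,27,0,50, 0,0,27,0,50, 0,0,27,0,50, 0,0,27,0,50, 0,0,27,0,50]' 40; python3 g.py 504,136,31,-2.4;python3 - <<'E'
from h import *
Z=6;a,b,c,d=200,300,250,380
o=optics.camera('scene')[a:b,c:d,::-1]
o=cv2.resize(o,None,fx=Z,fy=Z,interpolation=cv2.INTER_CUBIC)
t=r.get_obs()['tool_pos']
for s,z0,z1 in[((67,67),20,20),((55,55),t[2]-17,t[2]+23)]:
    h=cv2.convexHull(proj(pts(504,136,-.04,s,z0,z1),'scene').astype(np.float32));cv2.polylines(o,[np.round((h+.5-[c,a])*Z).astype(int)],True,(0,0,255),1)
cv2.imwrite("pics/g6.png",o)
E
```

```text
clock: 23.45
tool_pos: [504.6, 137.3, 77.3]
eef_rot: [2.266, 2.176, 0.004]
ft_force: [-0.8, 0.2, -0.5]
grip_width: 0.631
grip_force: 42.3
clock: 24.45
tool_pos: [504.0, 135.6, 49.9]
eef_rot: [2.268, 2.174, 0.0]
ft_force: [0.2, 0.4, -1.4]
grip_width: 0.638
grip_force: 42.3
t 24.45 tcp [504.  135.6  49.9] yang -2.4 tilt [ 0.  0. -1.] F [ 0.2  0.4 -1.4] w 0.638 42.3 j7 -0.66
504,136,31,-2.4 -> [ 0.4  0.  18.9] yaw -0.0
```

View pics/g6.png

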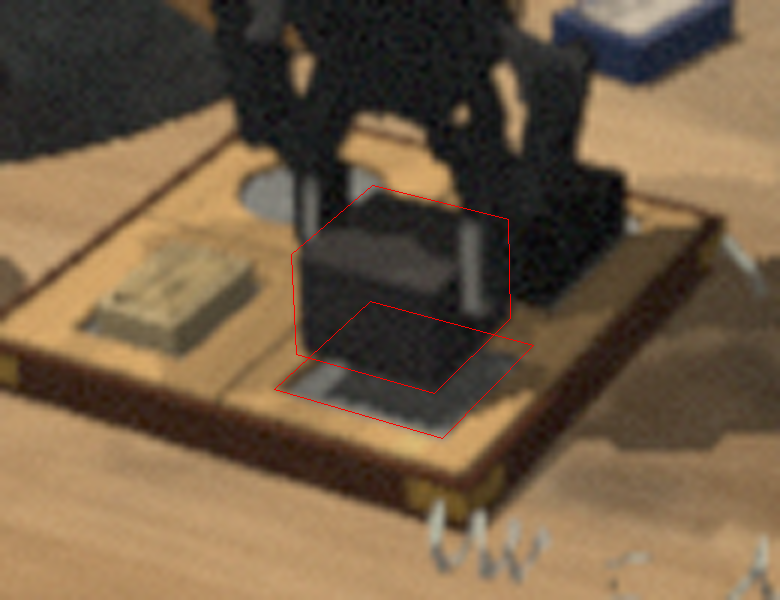

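The blade box is seated in its pocket at crop (175,295). The ring box fills its predicted outline over the square pocket, so I'll lower, release and raise.

```bash
python3 -m creep '[0,0,5,0,50, 0,0,9,0,50, 0,0,12,0,50, 0,0,14,0,50, 0,0,16,0,50, 0,0,17,0,50, 0,0,18,0,50, 0,0,18,0,50, 0,0,18,0,50, 0,0,18,0,50]' 40; python3 g.py 504,136,31,-2.4;  python3 -m creep '[0,0,0,0,66, 0,0,0,0,66, 0,0,0,0,66, 0,0,0,0,66, 0,0,-10,0,66, 0,0,-25,0,66, 0,0,-45,0,66, 0,0,-65,0,66, 0,0,-80,0,66, 0,0,-80,0,66]' 40; python3 g.py 630.5,316,112,-2.4
```

```text
clock: 25.5
tool_pos: [503.9, 135.7, 31.8]
eef_rot: [2.268, 2.174, 0.0]
ft_force: [0.5, 0.9, -0.3]
grip_width: 0.636
grip_force: 42.3
t 25.5 tcp [503.9 135.7  31.8] yang -2.4 tilt [ 0.  0. -1.] F [ 0.5  0.9 -0.3] w 0.636 42.3 j7 -0.68
504,136,31,-2.4 -> [0.3 0.1 0.8] yaw -0.0
clock: 26.5
tool_pos: [505.2, 136.1, 114.9]
eef_rot: [2.266, 2.172, 0.006]
ft_force: [0.0, 0.7, 0.4]
grip_width: 0.771
grip_force: 0.0
t 26.5 tcp [505.2 136.1 114.9] yang -2.4 tilt [ 0.001  0.004 -1.   ] F [0.  0.7 0.4] w 0.771 0.0 j7 -0.6
630.5,316,112,-2.4 -> [185.1 117.5   3.6] yaw -0.0
```

```bash
python3 -m creep '[30,19,0,0,72, 65,42,0,0,72, 100,64,0,0,72, 135,87,0,0,72, 165,106,0,0,72, 185,119,0,0,72, 185,119,0,0,72, 185,119,10,0,72, 185,119,25,0,72, 185,119,36,0,72]' 40; python3 g.py 630.5,316,16; python3 -m creep '[0,0,5,0,72, 0,0,15,0,72, 0,0,28,0,72, 0,0,40,0,72, 0,0,50,0,72, 0,0,57,0,72, 0,0,60,0,72, 0,0,60,0,72, 0,0,60,0,72, 0,0,60,0,72]' 30; python3 g.py 630.5,316,16
```

```text
clock: 27.5
tool_pos: [629.9, 314.0, 73.9]
eef_rot: [2.269, 2.173, -0.003]
ft_force: [-0.2, -0.5, 0.3]
grip_width: 0.842
grip_force: 0.0
t 27.5 tcp [629.9 314.   73.9] yang -2.5 tilt [-0.001 -0.001 -1.   ] F [-0.2 -0.5  0.3] w 0.842 0.0 j7 -0.81
630.5,316,16 -> [ 2.1  0.6 57.9] yaw 0
clock: 28.5
tool_pos: [630.8, 315.7, 16.3]
eef_rot: [2.268, 2.174, 0.001]
ft_force: [-0.1, -0.4, -0.8]
grip_width: 0.843
grip_force: 0.0
t 28.5 tcp [630.8 315.7  16.3] yang -2.4 tilt [ 0.     0.001 -1.   ] F [-0.1 -0.4 -0.8] w 0.843 0.0 j7 -0.83
630.5,316,16 -> [ 0.3 -0.4  0.3] yaw 0
```

```bash
python3 -m creep '[0,0,0,0,43, 0,0,0,0,43, 0,0,0,0,43, 0,0,0,0,43, 0,0,0,0,43, 0,0,0,0,43, 0,0,-8,0,43, 0,0,-20,0,43, 0,0,-40,0,43, 0,0,-60,0,43]' 40; python3 -m creep '[0,0,0,0,43, 0,0,0,0,43, 0,0,-15,0,43, 0,0,-30,0,43, 0,0,-40,0,43, 0,0,-40,0,43, 0,0,-40,0,43, 0,0,-40,0,43, 0,0,-40,0,43, 0,0,-40,0,43]' 40; python3 g.py 598,34,116,-2.4
```

```text
clock: 29.5
tool_pos: [630.5, 315.6, 77.2]
eef_rot: [-2.268, -2.174, -0.0]
ft_force: [-0.8, 0.2, -1.9]
grip_width: 0.553
grip_force: 41.2
clock: 30.5
tool_pos: [630.3, 315.4, 115.2]
eef_rot: [-2.267, -2.174, 0.001]
ft_force: [0.3, 0.3, -0.4]
grip_width: 0.549
grip_force: 41.3
t 30.5 tcp [630.3 315.4 115.2] yang -2.4 tilt [-0.    -0.001 -1.   ] F [ 0.3  0.3 -0.4] w 0.549 41.3 j7 -0.79
598,34,116,-2.4 -> [-282.5  -20.5   -0.7] yaw -0.0
```

```bash
python3 -m creep '[-20,-2,0,0,43, -55,-4,0,0,43, -95,-7,0,0,43, -135,-10,0,0,43, -175,-13,0,0,43, -215,-16,0,0,43, -250,-18,0,0,43, -272,-20,0,0,43, -282,-20.5,0,0,43, -282,-20.5,0,0,43]' 40; python3 -m creep '[0,0,0,0,43, 0,0,0,0,43, 0,0,15,0,43, 0,0,35,0,43, 0,0,52,0,43, 0,0,62,0,43, 0,0,66,0,43, 0,0,66,0,43, 0,0,66,0,43, 0,0,66,0,43]' 40; python3 g.py 598,34,30,-2.4;python3 - <<'E'
from h import *
Z=6;a,b,c,d=190,290,240,370
o=optics.camera('scene')[a:b,c:d,::-1]
o=cv2.resize(o,None,fx=Z,fy=Z,interpolation=cv2.INTER_CUBIC)
t=r.get_obs()['tool_pos']
for s,z0,z1 in[((60,),20,20),((48,),t[2]-16,t[2]+34)]:
    h=cv2.convexHull(proj(pts(598,34,-.04,s,z0,z1),'scene').astype(np.float32));cv2.polylines(o,[np.round((h+.5-[c,a])*Z).astype(int)],True,(0,0,255),1)
cv2.imwrite("pics/g7.png",o)
E
```

```text
clock: 31.5
tool_pos: [598.0, 33.0, 115.7]
eef_rot: [2.27, 2.171, -0.001]
ft_force: [0.1, 0.8, -0.6]
grip_width: 0.549
grip_force: 41.3
clock: 32.5
tool_pos: [598.7, 34.7, 50.4]
eef_rot: [2.267, 2.174, 0.001]
ft_force: [-0.4, 0.1, -1.5]
grip_width: 0.549
grip_force: 41.3
t 32.5 tcp [598.7  34.7  50.4] yang -2.4 tilt [ 0.     0.001 -1.   ] F [-0.4  0.1 -1.5] w 0.549 41.3 j7 -0.43
598,34,30,-2.4 -> [-0.7 -0.6 20.4] yaw -0.0
```

View pics/g7.png

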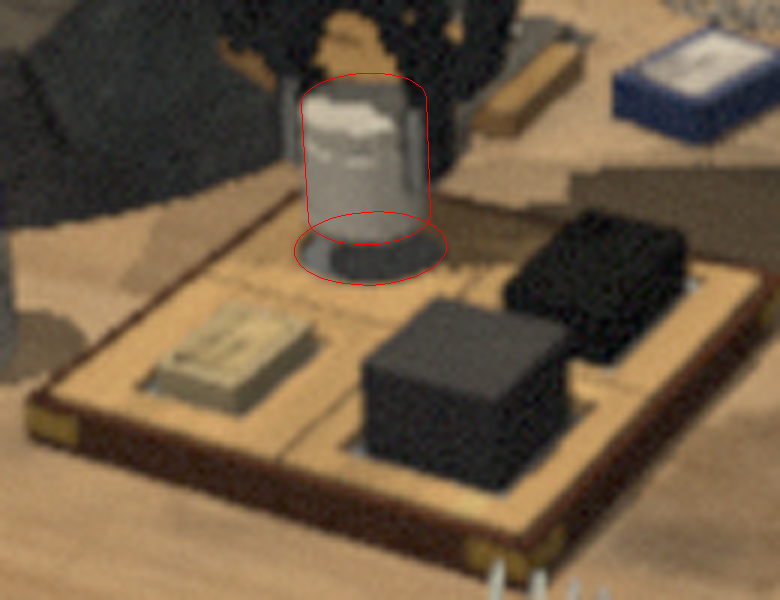

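The pot hovers centred over the round pocket, upright and matching the outline, and the other three are seated. I'll lower and release it.

```bash
python3 -m creep '[-0.5,-0.5,5,0,43, -0.5,-0.5,9,0,43, -0.5,-0.5,12,0,43, -0.5,-0.5,14,0,43, -0.5,-0.5,16,0,43, -0.5,-0.5,18,0,43, -0.5,-0.5,19,0,43, -0.5,-0.5,19.5,0,43, -0.5,-0.5,19.5,0,43, -0.5,-0.5,19.5,0,43]' 40; python3 g.py 598,34,30,-2.4;  python3 -m creep '[0,0,0,0,62, 0,0,0,0,62, 0,0,0,0,62, 0,0,0,0,62, 0,0,-10,0,62, 0,0,-25,0,62, 0,0,-45,0,62, 0,0,-70,0,62, 0,0,-95,0,62, 0,0,-120,0,62]' 40; python3 -m creep '[-40,0,-40,0,62, -80,0,-60,0,62, -120,0,-60,0,62, -160,0,-60,0,62, -200,0,-60,0,62, -240,0,-60,0,62, -280,0,-60,0,62, -300,0,-60,0,62, -300,0,-60,0,62, -300,0,-60,0,62]' 40; cat > v.py <<'E'
from h import *
Z=4;o=[]
for n,(a,b,c,d) in {'top':(130,250,245,345),'scene':(190,310,230,330)}.items():
    i=optics.camera(n)[:,:,::-1].copy();b4=cv2.resize(i,None,fx=Z,fy=Z,interpolation=cv2.INTER_CUBIC)
    for p,s,z0,z1 in[((500,38),(45,70),14,40),((598,34),(48,),14,64),((602,132),(36,52),14,32),((504,136),(55,55),14,54)]:
        h=cv2.convexHull(proj(pts(*p,-.04,s,z0,z1),n).astype(np.float32));cv2.polylines(b4,[np.round((h+.5)*Z).astype(int)],True,(0,0,255),1)
    o.append(b4[a*Z:b*Z,c*Z:d*Z])
cv2.imwrite("pics/end.png",np.hstack(o))
for t,z in(('emery_pack_mid',12),('flux_tub_mid',36)):
    for n in("top","scene"):
        print(t,n,[back((d['bbox'][0]+d['bbox'][2]/2,d['bbox'][1]+d['bbox'][3]/2),z,n)[:2].round().tolist() for d in optics.trace(t,n)])
E
python3 v.py; python3 g.py
```

```text
clock: 33.55
tool_pos: [597.7, 34.1, 30.3]
eef_rot: [2.268, 2.174, 0.0]
ft_force: [-0.8, -0.3, -0.4]
grip_width: 0.549
grip_force: 41.4
t 33.55 tcp [597.7  34.1  30.3] yang -2.4 tilt [ 0.  0. -1.] F [-0.8 -0.3 -0.4] w 0.549 41.4 j7 -0.44
598,34,30,-2.4 -> [-0.1  0.3  0.3] yaw -0.0
clock: 34.55
tool_pos: [597.8, 34.2, 152.8]
eef_rot: [2.267, 2.174, 0.002]
ft_force: [0.1, -0.3, -0.6]
grip_width: 0.726
grip_force: 0.0
clock: 35.55
tool_pos: [585.0, -265.5, 211.3]
eef_rot: [2.268, 2.173, 0.001]
ft_force: [0.2, 0.1, -0.2]
grip_width: 0.723
grip_force: 0.0
emery_pack_mid top [[506.0, 37.0]]
emery_pack_mid scene [[538.0, -166.0], [617.0, -8.0]]
flux_tub_mid top [[739.0, 149.0], [601.0, 131.0]]
flux_tub_mid scene [[729.0, 140.0]]
t 35.85 tcp [ 585.2 -264.7  210.5] yang -2.3 tilt [ 0.  0. -1.] F [0.1 0.1 0.5] w 0.726 0.0 j7 0.18
```

View pics/end.png

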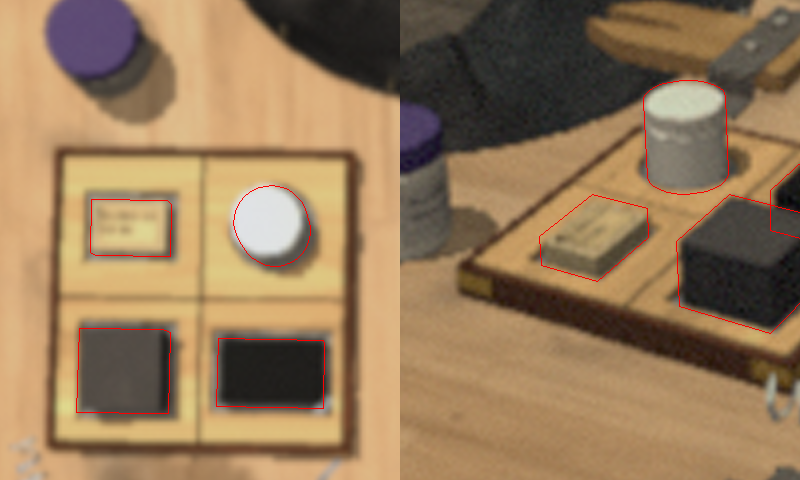

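All four match their seated outlines in both views with pocket lining visible around them. The tub and emery packet are where they were, and the arm is clear, so I'm handing in.

```bash
python3 -c "
from plant import r
print(r.close_job())"
```

```text
the job is handed in; nothing more can be done
None
```

I packed the charcoal block, cream pot, blade box and ring box into their matching pockets and handed the job in at about 36 s; the last pictures show all four seated and the emery packet and larger tub not visibly moved, but no verdict came back.

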